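# Check weight onto the balance, kit drawer home

## Task

Take the larger check weight out of the open cabinet drawer and set it gently, upright and centred, on the pan of the spring balance, without bottoming the pan. Then push the drawer home until its catch clicks and holds it, which may be with the front still a few centimetres out; feel for the click and the stop behind it, and do not ram it. The smaller weight stays standing in the drawer, and everything else is left where it is.

Things in the scene. Friction and masses are not known exactly. Their poses are not given: they have to be found in the camera images.
- cabinet: Fixed wooden desktop cabinet, 200 deep, 270 wide, 190 high mm; origin at the centre of its underside, x points into the cabinet (the way the drawer closes), z up. Front face at x = -100 mm. Only the upper drawer opens; the lower front with its bar handle is a dummy. Over 25 N of push on cabinet or drawer is ramming.
- drawer (a joint): Opening of the upper drawer, m, along cabinet -x; starts at 0.090 to 0.115. Runs at about 1 N (+25 N per m/s). From 45 mm before its seat a spring roller pushes it back out, 4 rising to 10 N; past a crest the roller pulls it in the last 6 mm into a notch at a hard stop. The catch is adjustable: it seats anywhere from 0.003 to 0.033, unseen. Let go before the click, it rolls out past 0.045.
- drawer_handle (a point): Grip centre of the upper drawer's steel bar handle: bar along y, 100 mm long, about 10 mm thick, 35 mm in front of the drawer front, 148 mm above the table; axes parallel to the cabinet's, x pointing in the closing direction.
- big_weight: Larger steel check weight (500 g nominal, the real mass may differ by a tenth), loose, standing in the drawer: cylinder 40 diameter, 42 high, a neck, then a cylindrical grip knob 26 diameter from 55 to 76 mm, overall 78 mm high. Origin at the centre of its underside, z up.
- small_weight: Smaller steel check weight (200 g), same form, 30 diameter, knob 20 diameter, overall 57 mm high, loose in the drawer beside the larger one; stays in the drawer. Origin at the centre of its underside, z up.
- pan_top (a point): Centre of the top surface of the balance's round steel pan (120 diameter, with a 60 mm ring marked at its centre); about 85 mm above the table when unloaded. A dial column, 120 mm high, stands on the +x side of the pan, its face 95 mm from the pan's centre.
- pan (a joint): How far the pan has sunk, m: 0 unloaded, spring about 500 N/m (about 0.010 with the larger weight at rest), hard stop at 0.020; lightly damped.
- dish_top: Lidded glass petri dish, 90 diameter (96 over the lid), 17 high, loose on top of the cabinet, towards its back. Bystander. Origin at its underside.
- dish_table: Lidded glass petri dish, 80 diameter (86 over the lid), 17 high, loose on the table in front. Bystander. Origin at its underside.
- bottle: Clear water bottle, 74 diameter, 250 high, loose at the right (-y) side. Bystander. Origin at its underside.
- case: Dark spectacle case, 160 x 65 x 35, loose on the left (+y) side. Bystander. Origin at its underside.
- drawer_floor (a point): Centre of the upper drawer's inner floor, moves with it, 92 mm above the table; axes parallel to the cabinet's. Inside 155 long (x), 228 wide (y), walls 44 high above the floor; a slide box fills 35 mm at the back. The front panel is 15 thick, 264 wide, its top 172 mm above the table.
There are look-alikes about, which are no part of the job. What is shaped like the big_weight but black or turquoise is not meant.

How it is judged:
By the outcome, as a careful person would: the job done as asked, in the order asked, and still so for the second after the job is handed in, with the robot touching nothing.
It also fails if it takes over 72 s, if anything falls off the work surface, if the arm or the gripper's body presses on something with over 40 N, if the wrist force passes 120 N, or if a joint passes its speed limit or range.

## Robot

A 7-joint arm with a two-finger parallel gripper is mounted at the origin on the work surface. World frame = base frame: x ahead of the robot, y to its left, z up, the work surface at z = 0. Lengths are in mm, angles in rad, forces in N, time in s.
With the tool pointing down it reaches from about 400 to 875 mm from the base axis. Payload 19.3 kg.
Tool frame: the origin (TCP) lies at the very end of the fingers, on their centre line; the grasp point (between the pads) lies 19 mm behind it (grip_point_offset is the z of the grasp point in the tool frame, in mm); z points along the fingers, y is the line along which they close (so a half turn about z gives the same grasp; the last joint's range is limited). The gripper opens to 85 mm and grips with 20 to 120 N. Pads are 22 mm wide; open, the fingers measure 114 mm over their backs; the gripper's body (76 mm by 85 mm) begins 54 mm behind the grasp point. The pads swing forward as they close: fully open they stand 13 mm farther back than shut.
Start: joints at [-0.07, 0.521, -0.036, 1.599, 0.021, 1.021, -0.113], TCP at [624.991, -0.025, 199.891] pointing down, gripper open.
Joint ranges: [-2.91, 2.91], [-0.3, 2.13], [-1.5, 1.42], [0.17, 2.43], [-1.26, 4.41], [0.16, 1.93], [-2.52, 2.52]. Speed limits (rad/s): [1.89, 1.89, 2.39, 2.39, 3.01, 3.01, 3.01].

## Interface

Orientations are given as a 3x3 rotation matrix whose columns are the frame's x, y, z axes.
In Python, from workcell import movep, movel, goto_joints, open_gripper, clamp, wait, inverse_kinematics, read_state, camera, PlanningError, finish_job, grip_point_offset gives the robot as it stands. Calls block until the motion is done:
- movep(position, orientation): joint-space move of the TCP to a pose.
- movel(position, frame=None, max_speed=150, guard=None): straight line of the TCP; frame=None keeps the orientation; max_speed is the mean speed in mm/s. With guard (N) it stops when the force on the tool has changed by that much, and returns True; else False.
- goto_joints(angles): joint-space move.
- open_gripper() and clamp(): open the fingers fully, or close them until they stop; the grip force is fixed at half the most.
- wait(seconds).
- inverse_kinematics(position, orientation): joint angles nearest the present ones, or None.
- read_state(): the state.
- camera(name): name is "scene" or "side" or "wrist"; returns a dict with "image" (400x640x3 uint8, blue, green, red), "range_z" (400x640 float32, mm along the optical axis (not along the pixel's ray), 0 where there is no reading), "fx", "fy", "cx", "cy" (pixels), "cam_to_world" (4x4, takes a point from camera to world coordinates). Camera axes: x right, y up, looking along -z (the intrinsics and any distortion apply to the point x, -y, -z); pixel columns grow to the right and rows downward; lengths in mm; the calibration is good to about 2 mm. A picture is of the moment at which its call begins.
A pose or a line that the arm cannot do raises PlanningError and nothing moves.
- finish_job(): hands the job in; it is judged then, once.
The state is a dict: "time": time; "qpos": joint angles; "qvel": joint speeds; "joint_efforts": joint torques, N m; "eef_pos": TCP position; "tool_rot": TCP orientation; "ft_force": force on the tool from outside, world axes, zero at the start; "torque": the same for the moment, N m; "finger_gap": finger opening in mm; "gripper_force": force on a finger pad.
Only numpy, scipy, OpenCV 4.12 (cv2) and the standard library are available. Lean on these libraries where they do the work, as an engineer would, in place of code of your own. Each camera call takes 0.05 s, during which the arm holds its last target. There are 200 camera calls.

## Working session

There is one attempt and no reset: what is moved stays moved. The work goes in short steps, each a Python script; the robot and the scene stay as the last script left them, time stands still between calls to the robot, and variables do not carry over. Pictures are saved under pics/ and viewed, at most 10 in all, crops included, and the job is handed in when it is done.

```bash
mkdir -p pics; ls
cat > h.py <<'E'
import numpy as np, cv2
from workcell import *
def pts(c):
    r=c["range_z"]; v,u=np.mgrid[0:400,0:640]
    P=np.stack([(u-c["cx"])/c["fx"]*r,-(v-c["cy"])/c["fy"]*r,-r,np.ones_like(r)],-1)
    W=(P@np.array(c["cam_to_world"]).T)[...,:3]; W[r<=0]=np.nan
    return W
E
python3 - <<'E'
from h import *
for n in("scene","side"):
    c=camera(n); cv2.imwrite(f"pics/{n}0.png",c["image"]); np.savez(f"{n}0.npz",W=pts(c),im=c["image"])
    print(n,c["fx"],np.round(c["cam_to_world"],2).tolist(),[k for k in c])
print(read_state())
E
```

```text
pics
scene 401.9344527515334 [[-0.66, -0.5, 0.56, 1331.12], [0.75, -0.44, 0.49, 631.72], [0.0, 0.75, 0.67, 1047.09], [0.0, 0.0, 0.0, 1.0]] ['image', 'range_z', 'fx', 'fy', 'cx', 'cy', 'cam_to_world']
side 374.16415605886624 [[-0.91, 0.24, -0.34, 79.24], [-0.41, -0.54, 0.74, 1022.4], [-0.0, 0.81, 0.59, 972.17], [0.0, 0.0, 0.0, 1.0]] ['image', 'range_z', 'fx', 'fy', 'cx', 'cy', 'cam_to_world']
{'time': 0.1, 'qpos': array([-0.07020857,  0.52195971, -0.036348  ,  1.59994413,  0.0211776 ,
        1.02107073, -0.11277605]), 'qvel': array([-1.19715187e-03, -3.16474267e-03,  7.81945307e-05, -1.58651736e-03,
        8.74069134e-04, -1.11585076e-03, -3.95654628e-04]), 'joint_efforts': array([ 6.00351588e-03, -9.28489351e+01,  1.98515877e+00, -3.70530617e+01,
        1.82421418e-02,  5.33716375e-03, -2.83208755e-05]), 'eef_pos': array([ 6.24676000e+02, -1.04179566e-02,  1.99382211e+02]), 'tool_rot': array([[-2.75537224e-05,  9.99999502e-01, -9.97501936e-04],
       [ 9.99999999e-01,  2.75146219e-05, -3.92121826e-05],
       [-3.91847171e-05, -9.97503016e-04, -9.99999502e-01]]), 'ft_force': array([-0.2992608 ,  0.24284164, -0.15155112]), 'torque': array([-0.04677238,  0.00222937,  0.04172431]), 'gripper_force': 0.0, 'finger_gap': 85.39336156756082}
```

View pics/scene0.png

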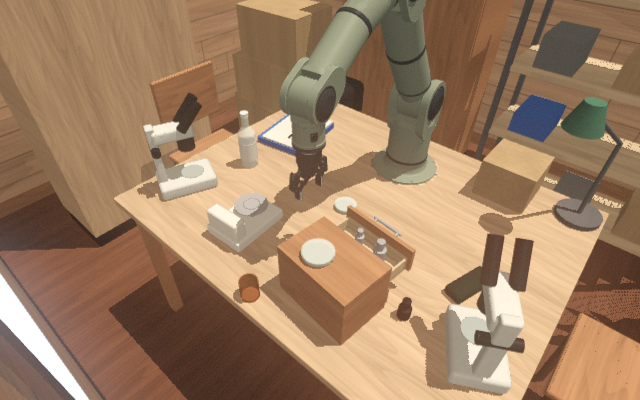

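View pics/side0.png

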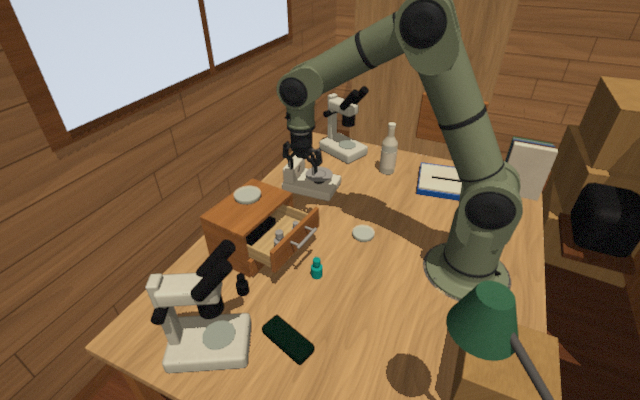

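The scene view shows the cabinet (centre 335,275), two weights in the drawer (361,235 and 381,246), the handle (387,226) and the balance pan (250,205). The side view shows the dark and turquoise look-alikes outside the drawer (242,285 and 316,268).

Run:
```python
from h import *
for n in("scene","side"):
    d=np.load(n+"0.npz");W=d["W"]
    P={"scene":dict(w1=(361,233),w2=(381,243),pan=(250,205),handle=(387,226),front=(375,240),cab=(320,275),dish=(345,205)),
       "side":dict(w=(280,235),pan=(319,176),handle=(303,238),cab=(235,205),dish=(363,233))}[n]
    for k,(u,v) in P.items(): print(n,k,np.round(np.nanmedian(W[v-1:v+2,u-1:u+2].reshape(-1,3),0)))
    m=(abs(W[...,2]-190)<5)
    cnt,lab,st,ce=cv2.connectedComponentsWithStats(m.astype(np.uint8))
    for i in range(1,cnt):
        if st[i,4]>300:
            X=W[lab==i][:,:2].astype(np.float32); print("top",st[i].tolist(),cv2.minAreaRect(X))
    m=(abs(W[...,2]-85)<5)&(W[...,0]<1100)
    cnt,lab,st,ce=cv2.connectedComponentsWithStats(m.astype(np.uint8))
    for i in range(1,cnt):
        if st[i,4]>100:
            X=W[lab==i][:,:2].astype(np.float32); print("pan",st[i].tolist(),cv2.minEnclosingCircle(X),np.median(W[lab==i][:,2]))
im=np.load("scene0.npz")["im"][180:290,190:440]
im2=np.load("side0.npz")["im"][150:280,200:360]
cv2.imwrite("pics/c.png",np.vstack([cv2.resize(im,(660,290),interpolation=2),cv2.resize(im2[:75*0+130],(660,300),interpolation=2)]))
```

```text
scene w1 [578. 175. 143.]
scene w2 [596. 257. 170.]
scene pan [ 681. -232.   85.]
scene handle [505. 222. 150.]
scene front [558. 215. 123.]
scene cab [816. 209. 190.]
scene dish [393. -23.  16.]
top [8, 45, 187, 60, 396] ((522.140625, -1381.0570068359375), (203.92225646972656, 923.7361450195312), 77.67922973632812)
top [277, 217, 115, 91, 4348] ((742.3529052734375, 191.771728515625), (273.0093688964844, 188.23602294921875), 83.20640563964844)
pan [154, 72, 59, 25, 116] ((253.92074584960938, -1217.693115234375), 188.55279541015625) 84.90214949342243
pan [110, 77, 52, 22, 101] ((446.03692626953125, -1378.4412841796875), 153.231201171875) 84.6184223343896
pan [477, 175, 54, 23, 133] ((-26.149250030517578, 399.90692138671875), 99.85334777832031) 84.94790648029459
pan [235, 193, 33, 23, 589] ((671.5750122070312, -235.0398712158203), 63.898651123046875) 85.12202580503686
pan [279, 270, 109, 61, 207] ((743.9415283203125, 194.30287170410156), 161.91793823242188) 85.4505573510836
side w [576. 261. 164.]
side pan [ 658. -216.   86.]
side handle [531. 193. 112.]
side cab [776. 216. 191.]
side dish [383. -15.  19.]
top [0, 118, 195, 114, 533] ((1377.495849609375, 171.03024291992188), (15.500158309936523, 924.0172119140625), 0.06532813608646393)
top [200, 178, 93, 59, 2269] ((739.2373046875, 192.19378662109375), (274.9558410644531, 190.45834350585938), 83.45301055908203)
pan [306, 166, 27, 16, 274] ((668.2791137695312, -236.4153289794922), 64.00220489501953) 86.23905999091869
pan [446, 251, 52, 23, 115] ((-2.55694580078125, 22.193008422851562), 80.02352142333984) 84.92780578279053
```

View pics/c.png

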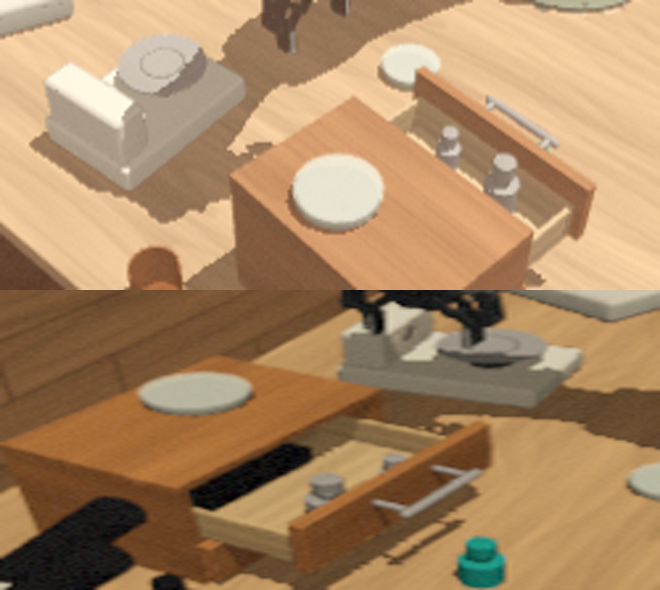

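```bash
cat >> h.py <<'E'
yaw=np.deg2rad(-6.7)
cx_=np.array([np.cos(yaw),np.sin(yaw),0]); cy_=np.array([-np.sin(yaw),np.cos(yaw),0])
R=np.column_stack([-cx_,cy_,[0,0,-1]])
C=np.array([741,192,0.])
def loc(W): return np.stack([(W-C)@cx_,(W-C)@cy_,W[...,2]],-1)
E
python3 - <<'E'
from h import *
print(grip_point_offset)
for r in (R,R*[-1,-1,1]): print(inverse_kinematics([585,230,330],r))
movep([585,230,330],R)
c=camera("wrist"); W=pts(c); np.savez("w1.npz",W=W,im=c["image"]); cv2.imwrite("pics/w1.png",c["image"])
print(np.round(c["cam_to_world"],2).tolist(),c["fx"],read_state()["time"])
L=loc(W)
m=(L[...,2]>128)&(L[...,2]<185)&(L[...,0]<-100)&(L[...,0]>-290)
n,lab,st,ce=cv2.connectedComponentsWithStats(m.astype(np.uint8))
for i in range(1,n):
    if st[i,4]>40:
        X=W[lab==i]; print(st[i].tolist(),X.mean(0).round(1),X.max(0).round(),loc(X).min(0).round(),loc(X).max(0).round())
E
```

```text
-18.700000000000003
[-0.19261503  0.4544557  -0.42173901  1.39614328  0.18609461  1.33019403
  0.83321714]
[-0.68268832  0.44442778  0.32638434  1.42533819 -0.14374661  1.29524464
 -2.03446639]
[[0.12, -0.96, -0.27, 518.28], [0.99, 0.11, 0.03, 236.33], [-0.0, -0.27, 0.96, 502.6], [0.0, 0.0, 0.0, 1.0]] 342.1399713076487 1.1917
[165, 77, 277, 139, 8256] [542.9 215.2 158.5] [655. 346. 174.] [-247. -133.  128.] [-100.  131.  174.]
[325, 143, 36, 38, 1042] [582.  250.1 152.1] [604. 270. 171.] [-181.   21.  128.] [-142.   60.  171.]
[253, 149, 20, 21, 315] [570.8 167.3 145.8] [581. 176. 149.] [-175.  -55.  132.] [-155.  -36.  149.]
```

View pics/w1.png

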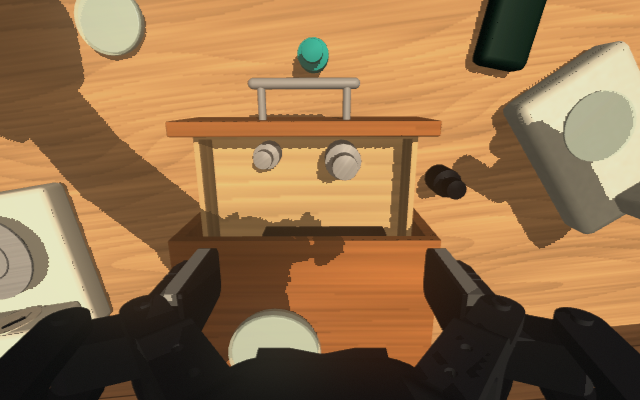

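The wrist view shows the big weight at (343,160), the small one at (266,157), the handle at (304,84) and the turquoise look-alike on the table (313,53).

Run:
```python
from h import *
W=np.load("w1.npz")["W"]; L=loc(W)
v,u=np.mgrid[0:400,0:640]
m=(u>320)&(u<365)&(v>140)&(v<185)&(W[...,2]>166)&(W[...,2]<180)
print("knob",m.sum(),W[m].mean(0),cv2.minEnclosingCircle(W[m][:,:2].astype(np.float32)), L[m].mean(0))
m=(u>245)&(u<365)&(v>74)&(v<92)&(W[...,2]>140)&(W[...,2]<165)
print("handle",m.sum(),W[m].mean(0),L[m].min(0),L[m].max(0),cv2.minAreaRect(W[m][:,:2].astype(np.float32)))
m=(u>160)&(u<445)&(v>110)&(v<140)&(W[...,2]>168)&(W[...,2]<180)
print("front",L[m].min(0),L[m].max(0),cv2.minAreaRect(W[m][:,:2].astype(np.float32)))
```

```text
knob 507 [585.5906446  250.82687107 168.01010073] ((585.9904174804688, 250.83815002441406), 12.896136283874512) [-161.21138485   40.29339771  168.01010073]
handle 1290 [501.19610296 220.93250365 151.66261455] [-247.3828863   -54.66100404  146.79959792] [-234.04366014   54.67263497  154.94086301] ((501.84197998046875, 220.10305786132812), (109.3339614868164, 13.285959243774414), 83.13932037353516)
front [-207.0623593  -132.02776426  168.07857457] [-191.8623309   131.42915222  173.78082525] ((542.9632568359375, 214.9621124267578), (263.4478759765625, 15.162239074707031), 83.3616943359375)
```

Run:
```python
from h import *
movep([585.6,250.8,230],R)
movel([585.6,250.8,141],max_speed=80,guard=8)
s=read_state();print(s["eef_pos"],s["ft_force"])
clamp(); s=read_state();print(s["finger_gap"],s["gripper_force"],s["ft_force"],s["eef_pos"])
movel([585.6,250.8,300],max_speed=80)
wait(.3);s=read_state();print(s["finger_gap"],s["ft_force"],s["torque"],s["eef_pos"])
movep([615,-200,300],R)
wait(.3);c=camera("wrist"); W=pts(c); np.savez("w2.npz",W=W,im=c["image"]); cv2.imwrite("pics/w2.png",c["image"])
s=read_state();print(s["finger_gap"],s["ft_force"],s["eef_pos"],s["time"])
m=(abs(W[...,2]-85)<4)
n,lab,st,ce=cv2.connectedComponentsWithStats(m.astype(np.uint8))
for i in range(1,n):
    if st[i,4]>300:
        X=W[lab==i]; print(st[i].tolist(),np.median(X[:,2]),cv2.minEnclosingCircle(X[:,:2].astype(np.float32)))
```

```text
[585.86493376 250.94864312 141.52250211] [-0.49917755 -0.09192329 -0.77356294]
-0.40170710400792176 0.0 [ 0.24783022  0.32972408 -1.00758208] [585.59703822 250.78071428 140.99406087]
-0.18706632286934305 [-0.08069361  0.62532384  0.12890428] [ 0.04349895 -0.01191366 -0.01370406] [585.57549778 250.77710331 299.91954625]
0.028273165411192354 [ 0.4610195  -0.36371784 -0.29419827] [ 615.10734715 -199.6315944   300.01520099] 8.1583
[6, 0, 35, 65, 401] 84.96864369599496 ((444.88800048828125, -502.3038330078125), 34.308631896972656)
[530, 147, 39, 148, 683] 85.09726918630571 ((725.4788208007812, 64.39018249511719), 93.93020629882812)
[247, 160, 100, 94, 6947] 84.55078081493019 ((670.2028198242188, -236.63116455078125), 59.81838607788086)
```

View pics/w2.png

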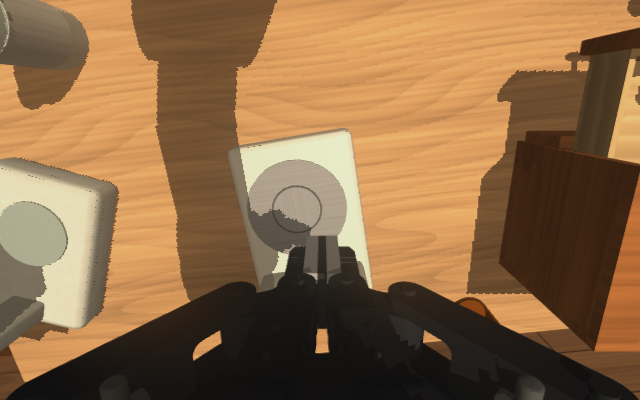

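The gripper is empty (fingers shut, 325,250); the pan is at (297,208). Going back to look at the drawer.

Run:
```python
from h import *
open_gripper()
movep([585,230,330],R)
c=camera("wrist"); W=pts(c); L=loc(W); np.savez("w3.npz",W=W,im=c["image"]); cv2.imwrite("pics/w3.png",c["image"][60:260,150:470].repeat(2,0).repeat(2,1))
m=(L[...,2]>98)&(L[...,2]<185)&(L[...,0]<-112)&(L[...,0]>-188)&(abs(L[...,1])<105)
n,lab,st,ce=cv2.connectedComponentsWithStats(m.astype(np.uint8))
for i in range(1,n):
    if st[i,4]>40:
        X=W[lab==i]; print(st[i].tolist(),X.mean(0).round(1),X.max(0).round(),loc(X).min(0).round(),loc(X).max(0).round())
        K=X[X[:,2]>X[:,2].max()-4]; print(cv2.minEnclosingCircle(K[:,:2].astype(np.float32)))
print(read_state()["time"],read_state()["finger_gap"])
```

```text
[207, 136, 197, 3, 408] [555.9 215.6 135.2] [569. 318. 138.] [-188. -105.  133.] [-186.  105.  138.]
((556.2540283203125, 213.5859375), 104.6427230834961)
[253, 140, 29, 29, 640] [569.1 169.5 132. ] [586. 181. 149.] [-180.  -60.   98.] [-151.  -31.  149.]
((571.5156860351562, 166.2762908935547), 9.859234809875488)
[325, 140, 36, 40, 1133] [581.  249.9 149. ] [603. 270. 171.] [-181.   21.   98.] [-143.   60.  171.]
((585.9058837890625, 250.9701385498047), 12.769986152648926)
10.5833 85.50966532223288
```

View pics/w3.png

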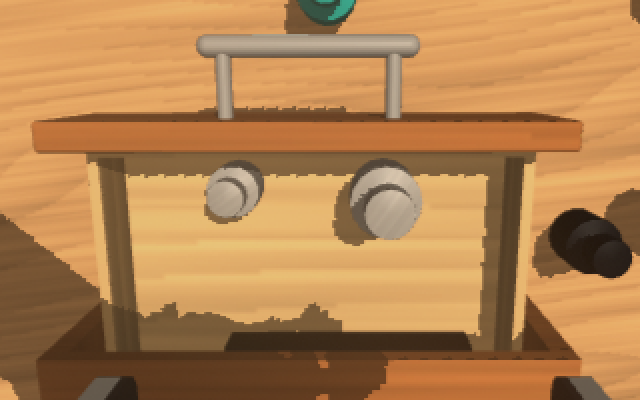

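Run:
```python
from h import *
for f,p in (("w2.npz",[615.1,-199.6,300]),("w3.npz",[585,230,330])):
    W=np.load(f)["W"]; T=(W-np.array(p))@R
    m=(np.abs(T[...,1])<70)&(np.abs(T[...,0])<30)&(T[...,2]>-45)&(T[...,2]<10)
    print(f,m.sum(),T[m].min(0),T[m].max(0))
    for a in range(-45,10,5):
        k=m&(T[...,2]>=a)&(T[...,2]<a+5)
        if k.sum(): print(a,k.sum(),T[k].min(0).round(),T[k].max(0).round())
```

```text
w2.npz 512 [  5.66667836 -14.09123057 -44.99258114] [ 11.17312027  12.99105625 -34.58337085]
-45 306 [  6. -14. -45.] [ 11.  13. -40.]
-40 204 [  6. -13. -40.] [ 11.  11. -35.]
-35 2 [ 10.  -2. -35.] [ 10.   0. -35.]
w3.npz 66 [-10.04112957 -44.98674216 -44.9421027 ] [  7.94013865  41.28224212 -42.67955936]
-45 66 [-10. -45. -45.] [  8.  41. -43.]
```

Run:
```python
from h import *
W=np.load("w2.npz")["W"]; T=(W-np.array([615.1,-199.6,300]))@R
for u in (300,312,322,332,348):
    print(u,[(v,T[v,u].round().tolist()) for v in range(228,272,6)])
```

```text
300 [(228, [-83.0, -27.0, 216.0]), (234, [-91.0, -27.0, 216.0]), (240, [-99.0, -27.0, 215.0]), (246, [6.0, -10.0, -37.0]), (252, [6.0, -9.0, -43.0]), (258, [7.0, -9.0, -50.0]), (264, [6.0, -9.0, -54.0]), (270, [7.0, -8.0, -59.0])]
312 [(228, [-84.0, -12.0, 217.0]), (234, [-91.0, -12.0, 215.0]), (240, [10.0, -5.0, -40.0]), (246, [11.0, -4.0, -47.0]), (252, [11.0, -4.0, -53.0]), (258, [10.0, -4.0, -57.0]), (264, [11.0, -4.0, -63.0]), (270, [10.0, -4.0, -66.0])]
322 [(228, [-83.0, 0.0, 215.0]), (234, [-91.0, 0.0, 216.0]), (240, [11.0, -0.0, -40.0]), (246, [10.0, -0.0, -46.0]), (252, [11.0, -0.0, -52.0]), (258, [10.0, -0.0, -57.0]), (264, [11.0, -0.0, -63.0]), (270, [10.0, -0.0, -66.0])]
332 [(228, [-83.0, 12.0, 214.0]), (234, [-91.0, 12.0, 215.0]), (240, [10.0, 4.0, -40.0]), (246, [10.0, 4.0, -45.0]), (252, [10.0, 4.0, -51.0]), (258, [11.0, 3.0, -57.0]), (264, [11.0, 3.0, -62.0]), (270, [11.0, 3.0, -66.0])]
348 [(228, [-98.0, 35.0, 253.0]), (234, [-106.0, 35.0, 251.0]), (240, [-115.0, 35.0, 253.0]), (246, [7.0, 11.0, -38.0]), (252, [7.0, 10.0, -44.0]), (258, [6.0, 10.0, -49.0]), (264, [7.0, 10.0, -54.0]), (270, [7.0, 9.0, -60.0])]
```

Run:
```python
from h import *
for n in("scene","side"):
    W=np.load(n+"0.npz")["W"]
    m=(np.hypot(W[...,0]-625,W[...,1])<75)&(W[...,2]>120)&(W[...,2]<300)
    z=np.sort(W[m][:,2]); print(n,m.sum(),z[:12].round())
    lo=W[m&(W[...,2]<z[0]+12)]; print(lo.round()[:12].tolist())
print(read_state()["eef_pos"],read_state()["finger_gap"])
```

```text
scene 216 [189. 189. 190. 190. 191. 191. 243. 245. 245. 247. 247. 248.]
[[643.0, 69.0, 191.0], [638.0, 70.0, 189.0], [637.0, 73.0, 189.0], [648.0, 70.0, 191.0], [645.0, 71.0, 190.0], [652.0, 69.0, 190.0]]
side 188 [121. 129. 135. 136. 139. 155. 157. 165. 172. 176. 180. 182.]
[[632.0, 69.0, 129.0], [634.0, 66.0, 121.0]]
[585.59770548 228.58164989 329.84898738] 85.50966532223288
```

The scene and wrist ranges agree: the actual fingertips sit about 35 mm short of the reported TCP when shut, and about 43 mm when open. So the first grasp closed above the knob. I'll correct for that.

```bash
echo 'TIP=35 # real shut fingertips lie this far behind the reported TCP' >> h.py
python3 - <<'E'
from h import *
movep([585.8,250.8,190],R)
g=movel([585.8,250.8,104],max_speed=70,guard=6)
s=read_state();print(g,s["eef_pos"],s["ft_force"])
clamp(); s=read_state();print(s["finger_gap"],s["gripper_force"],s["ft_force"],s["eef_pos"])
if s["finger_gap"]>20:
    movel([585.8,250.8,114],max_speed=50); wait(.3)
    s=read_state();print(s["finger_gap"],s["ft_force"],s["torque"])
    movel([585.8,250.8,255],max_speed=120)
    wait(.2);s=read_state();print(s["finger_gap"],s["ft_force"],s["torque"],s["eef_pos"],s["time"])
    c=camera("side"); W=pts(c); np.savez("s4.npz",W=W,im=c["image"]); cv2.imwrite("pics/s4.png",cv2.resize(c["image"][110:290,190:350],None,fx=3,fy=3))
    cs=camera("scene"); np.savez("sc4.npz",W=pts(cs),im=cs["image"])
    for X in (W,pts(cs)):
        m=(np.hypot(X[...,0]-585.8,X[...,1]-250.8)<30)&(X[...,2]>175)&(X[...,2]<300); z=X[m][:,2]; print(m.sum(),np.sort(z)[:15].round())
E
```

```text
False [586.01383376 250.91412278 104.44264092] [ 0.61691276 -0.22794206  0.03830523]
24.206277889686987 58.80464806787131 [0.01975065 0.53375585 3.46196369] [585.92502849 250.93287414 104.22848928]
23.945060750459692 [-1.00934867 -0.31141615 -4.7260008 ] [ 0.00154846 -0.0109845   0.02745031]
24.28545550458788 [ 0.26633637  0.68291844 -4.84211591] [-0.0252553   0.02864232 -0.01651107] [585.66609574 250.73745421 254.51662732] 15.35
198 [243. 243. 244. 244. 244. 245. 245. 245. 246. 246. 247. 248. 248. 249.
 249.]
232 [176. 243. 243. 244. 245. 245. 245. 245. 245. 246. 246. 246. 246. 246.
 247.]
```

View pics/s4.png

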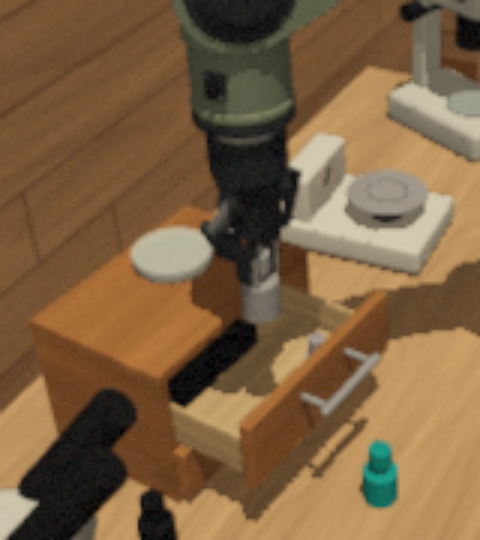

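The big weight is held upright (262,300) and the drawer is undisturbed. Next I move it to the pan.

Run:
```python
from h import *
def fz(n=6):
    a=[]
    for _ in range(n): a.append(read_state()["ft_force"][2]); wait(.02)
    return np.mean(a)
px,py=670.2,-236.6
movep([px,py,270],R)
movel([px,py,130],max_speed=120); wait(.15)
f0=fz();print("free",f0,read_state()["time"])
z=102; movel([px,py,z],max_speed=50); 
while z>82:
    movel([px,py,z],max_speed=15); f=fz(); print(z,round(f-f0,2))
    if f-f0>-f0-0.35: break
    z-=1.5 if f-f0<1 else 1
wait(.3); print(fz(), read_state()["eef_pos"],read_state()["time"])
```

```text
free -4.838142090509863 18.8167
102 0.43
100.5 0.18
99.0 0.58
97.5 0.35
96.0 1.07
95.0 1.83
94.0 2.09
93.0 2.69
92.0 3.3
91.0 3.23
90.0 3.94
89.0 4.47
88.0 5.09
0.4308541660878676 [ 670.21984856 -236.61527464   88.03301201] 24.475
```

Run:
```python
from h import *
open_gripper(); wait(.2)
movel([670.2,-236.6,190],max_speed=80)
movel([640,-236.6,250],max_speed=150)
for n in("wrist","scene"):
    c=camera(n);W=pts(c)
    cv2.imwrite(f"pics/{n}5.png",c["image"])
    m=(np.hypot(W[...,0]-670,W[...,1]+236)<70)&(W[...,2]>70)&(W[...,2]<160)
    k=m&(W[...,2]>144); p=m&(W[...,2]<84)
    print(n,np.nanmax(W[m][:,2]),cv2.minEnclosingCircle(W[k][:,:2].astype(np.float32)),np.median(W[p][:,2]))
print(read_state()["time"])
```

```text
wrist 154.61031340313087 ((670.134765625, -236.55224609375), 12.973146438598633) 75.57042139717151
scene 155.61983178332423 ((672.046875, -236.19288635253906), 16.020877838134766) 76.20708539683358
27.425
```

View pics/wrist5.png

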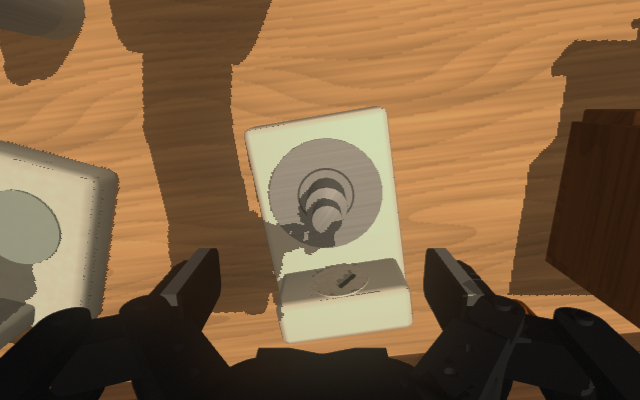

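The weight stands upright, centred in the ring (326,215), and the pan has sunk about 9 mm. Next comes the drawer: slide it with a guard, then step while feeling the force.

```bash
cat > push.py <<'E'
from h import *
Z=101
def P(x,z=Z): p=C+cx_*x; return [p[0],p[1],z]
def f(n=4):
    a=[]
    for _ in range(n): a.append(-read_state()["ft_force"]@cx_); wait(.015)
    return float(np.mean(a))
clamp()
movep(P(-290,250),R); movel(P(-290),max_speed=150); wait(.15)
f0=f(8)
g=movel(P(-200),max_speed=35,guard=4.5)
x=float((read_state()["eef_pos"]-C)@cx_); print("slid to",round(x,1),g,"f",round(f()-f0,2),"t",read_state()["time"])
peak=0; log=[]; x0=x
while x<-145:
    x+=1.5; hit=movel(P(x),max_speed=15,guard=9)
    q=f()-f0; log.append((round(x,1),round(q,1),hit)); peak=max(peak,q)
    if peak>6 and q<peak-5: print("CLICK?"); break
    if q>15: print("high"); break
print(log); s=read_state(); print(s["time"],s["eef_pos"],s["ft_force"])
E
python3 push.py
```

```text
slid to -214.1 True f 0.14 t 33.4083
CLICK?
[(-212.6, 4.9, False), (-211.1, 5.3, False), (-209.6, 6.1, False), (-208.1, 6.0, False), (-206.6, 6.1, False), (-205.1, 7.0, False), (-203.6, 6.1, False), (-202.1, 6.9, False), (-200.6, 6.8, False), (-199.1, 7.2, False), (-197.6, 7.1, False), (-196.1, 7.4, False), (-194.6, 8.1, False), (-193.1, 7.9, False), (-191.6, 8.1, False), (-190.1, 8.0, False), (-188.6, 8.4, False), (-187.1, 8.7, False), (-185.6, 8.2, False), (-184.1, 8.8, False), (-182.6, 9.1, False), (-181.1, 5.1, False), (-179.6, -0.2, False)]
40.7417 [563.09807555 213.0710773  101.26585852] [ 0.4361404  -0.41234063 -0.76181081]
```

Run:
```python
import re
src=open("push.py").read().split("clamp()")[0]; exec(src)
f0=f(8); x=float((read_state()["eef_pos"]-C)@cx_)
log=[]
for i in range(10):
    x+=1; hit=movel(P(x),max_speed=10,guard=6); q=f()-f0; log.append((round(x,1),round(q,1),hit))
    if hit or q>5: break
print(log, read_state()["time"])
wait(.2); movel(P(x-15),max_speed=40); wait(.2)
movel(P(x-50),max_speed=120); movel(P(x-50,250),max_speed=150)
for n in ("scene","wrist"):
    c=camera(n);W=pts(c);L=loc(W); cv2.imwrite(f"pics/{n}6.png",c["image"])
    m=(abs(L[...,1])<128)&(abs(L[...,2]-171)<5)&(L[...,0]>-200)&(L[...,0]<-90)
    print(n,m.sum(),np.percentile(L[m][:,0],[2,98]) if m.any() else 0)
print(read_state()["time"])
```

```text
[(-178.4, -0.0, False), (-177.4, -0.8, False), (-176.4, 0.1, False), (-175.4, 0.3, False), (-174.4, 5.1, False)] 42.4833
scene 366 [-121.27446136 -105.59425216]
wrist 79 [-123.97951629 -121.37444136]
45.0917
```

View pics/scene6.png

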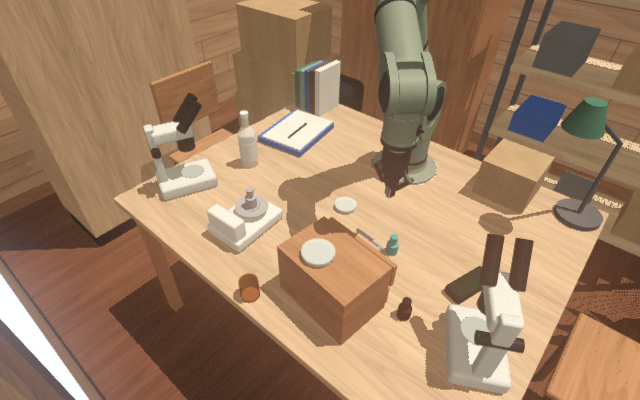

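The drawer front stays at the stop position (340–395, 225–265), the weight is on the pan (250,203), and the bystanders haven't moved.

```bash
python3 -c "
from workcell import *
print(finish_job())"
```

```text
the job is handed in; nothing more can be done
None
```

The job is handed in at about 45 s: the larger weight stands upright and centred on the pan, sunk about 9 mm. The drawer clicked past its crest, met the stop at about 5 N and stayed there, but I couldn't see the small weight inside once it was shut.

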